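# Find the loaded logger by its tilt and lay it on the charging rocker battery end down

### The job

One of the two look-alike blue loggers has a heavy battery hidden in one end; the other is empty. Lift them by their orange swivel handles to find the one that tilts and which end is heavy, then lay that logger gently in the charging rocker with its heavy end at the green end, so that the green end goes down and stays down; never let the plain end of the rocker go down. Leave the empty logger standing flat on the bench away from the rocker, and do not disturb the mug, meter, screwdriver or mouse.

Things in the scene. Friction and masses are not known exactly. Their poses are not given: they have to be found in the camera images.
- stick_1_mid (a point): Logger 1: centre (20 mm above its underside) of a sealed blue bar, 160 mm long (x), 44 wide (y), 40 high (z), black end caps, standing flat on the bench. Both loggers look alike. Empty: 0.27 kg, balanced. Loaded: about 0.5 kg, the extra quarter kilogram 57 mm from the middle, in either end; names and frames do not tell which logger or end.
- stick_1_grip (a point): Logger 1: centre of the orange handle block, 22 mm (x) by 30 (y) by 30 tall, 81 mm above the logger's underside, over its middle. Its cross pin (along y), 29 mm below this point, lets the hung logger swing 0.22 rad either way: loaded it hangs heavy end low, its underside swung 11 mm towards the light end; empty level. A weak spring keeps the free handle upright. Steel cheeks beside the pin reach 58 mm above the underside.
- stick_2_mid (a point): Logger 2: centre (20 mm above its underside) of a sealed blue bar, 160 mm long (x), 44 wide (y), 40 high (z), black end caps, standing flat on the bench. Both loggers look alike. Empty: 0.27 kg, balanced. Loaded: about 0.5 kg, the extra quarter kilogram 57 mm from the middle, in either end; names and frames do not tell which logger or end.
- stick_2_grip (a point): Logger 2: centre of the orange handle block, 22 mm (x) by 30 (y) by 30 tall, 81 mm above the logger's underside, over its middle. Its cross pin (along y), 29 mm below this point, lets the hung logger swing 0.22 rad either way: loaded it hangs heavy end low, its underside swung 11 mm towards the light end; empty level. A weak spring keeps the free handle upright. Steel cheeks beside the pin reach 58 mm above the underside.
- seat (a point): middle of the floor of the charging rocker's tray, 46 mm above the bench when level. x points to the tray's GREEN end, -x to the plain aluminium end, z up. Inside 192 mm (x) by 56 mm (y), walls 5 mm thick and 20 mm high: a logger lies in it lengthwise on its underside with 16 mm to spare at each end, 6 at each side. It rocks on a cross pin (y) 10 mm below this point; fixed grey base 220 by 84 mm.
- rocker (a joint): tilt of the tray in rad: 0 level (held there by a spring, 0.55 N m per rad), positive = green end down, stop at +0.14; negative = plain end down, stop at -0.14. The battery's weight at the green end takes it to its stop; an empty logger leaves it nearly level.
- mug: white mug, 76 mm across, 85 mm tall, bystander; origin at the centre of its underside
- meter: yellow hand multimeter lying flat, 150 by 80 by 36 mm, bystander; origin at the centre of its underside, x along its length
- driver: screwdriver lying on the bench, bystander; x along its length, handle to -x
- mouse: black computer mouse, 105 by 60 by 30 mm, bystander; origin at the centre of its underside, x along its length
Things that resemble listed ones, but are neither listed nor needed, are in the scene too. Leave any red or turquoise look-alike of the part that bears stick_2_mid alone.

How it is judged:
By the outcome, as a careful person would: the job done as asked, in the order asked, and still so for the second after the job is handed in, with the robot touching nothing.
It also fails if it takes over 58 s, if anything falls off the work surface, if the arm or the gripper's body presses on something with over 40 N, if the wrist force passes 120 N, or if a joint passes its speed limit or range.

### The arm

A 6-joint arm with a two-finger parallel gripper is mounted at the origin on the work surface. World frame = base frame: x ahead of the robot, y to its left, z up, the work surface at z = 0. Lengths are in mm, angles in rad, forces in N, time in s.
With the tool pointing down it reaches from about 300 to 825 mm from the base axis. Payload 5.4 kg.
Tool frame: the origin (TCP) lies where the fingers leave the gripper's body, on its centre line; the fingertips stand 88 mm ahead of it and the grasp point (between the pads) lies 69 mm ahead of it; x points along the fingers, z is the direction in which the jaws open and shut, and the axes are right-handed (so a half turn about x gives the same grasp; the last joint's range is limited). The gripper opens to 92 mm and grips with 3 to 60 N. Pads are 20 mm wide; open, the fingers measure 128 mm over their backs; the gripper's body (75 mm by 189 mm) begins 69 mm behind the grasp point.
Start: joints at [0.901, 0.158, 1.597, -0, 1.386, -0.21], TCP at [255.174, 515.26, 302.701] pointing down, gripper open.
Joint ranges: [-2.91, 2.91], [-0.94, 2.29], [0.18, 2.7], [-1.29, 4.43], [0.17, 2.64], [-3, 3]. Speed limits (rad/s): [2.57, 2.57, 3.14, 3.14, 3.14, 3.14].

### API

Orientations are given as a rotation vector (axis times angle).
In Python, from station import env gives the robot as it stands.
- The arm moves only by the tool servo_tool, never from a script. Its argument "targets" is a list that holds one entry, the list of rows, each a list of 7 numbers: the turn, a rotation vector about the tool's x, y, z in rad, then the shift along the tool's x, y, z in m, then the gripper's target within -1 to 1 (fully open at 1, half-way at 0, shut at -1). A call has 1 to 12 rows; each row is the pose to reach, as a shift and turn from the pose measured when the call began, along the tool's axes at that moment; what a row does not reach only later rows make up. A row lasts 1/8 s, in which the tool goes at most 62.5 mm and 10.7 degrees, less where a joint would pass 70% of its speed; a pose out of reach is approached as far as the arm can. A call with a gripper value outside its range is refused whole. The fingers move at their own pace and stop on an object; "grip_force" is the grip in N (left out, the last holds). Time passes only in rows, so rows that repeat a pose let the fingers close. It gives the time, the measured TCP pose, the force and the opening at its end, in the units of the state.
- env.get_obs(): the state, without advancing time (a new reading comes with each control period).
- env.camera(name): name is "side" or "top" or "wrist"; returns the picture (420x560x3 uint8, red, green, blue); there is no depth.
- env.camera_params(name): a dict with "camera_matrix" (3x3 intrinsics, pixels), "position" and "attitude" of the camera in the world; the wrist camera has in their place "tool_from_camera" (4x4, takes a point from camera to tool coordinates, whose origin is the TCP and whose axes are the tool frame's). Camera axes: x right, y down, z forward; pixel columns grow to the right and rows downward; lengths in mm; the calibration is good to about 2 mm. A picture is of the moment at which its call begins: read the wrist's pose just before it. camera_params takes no time and is no camera call.
- env.sign_off(): hands the job in, once; it reports no verdict.
Trained networks look in the newest picture that a camera, given by its name, has taken for a name from the list of things; names that differ only in an ending like _2 or _b are one class to them, and where a whole thing is asked for, a point or a joint stands for the part that bears it (a point fixed in the world has none). Each returns a list of dicts, best first, with "confidence" (0 to 1); they miss things now and then, are a little off and sometimes report something else, mostly with a low value. They report only what shows in the picture. A call takes as long as a camera call. They do not tell look-alikes from the thing itself.
- env.silhouettes(thing, camera): "mask" (420x560 bool, what is visible of it) and "box" ([left, top, width, height] in pixels, round what is visible of it).
The state is a dict: "clock": time; "joint_positions": joint angles; "joint_velocities": joint speeds; "tau": joint torques, N m; "position": TCP position; "ee_rot": TCP orientation; "force": force on the tool from outside, world axes, zero at the start; "torque": the same for the moment, N m; "grip_width": finger opening in mm.
Only numpy, scipy, OpenCV 4.12 (cv2) and the standard library are available. Lean on these libraries where they do the work, as an engineer would, in place of code of your own. Each camera call takes 0.05 s, during which the arm holds its last target.

## Working session

There is one attempt and no reset: what is moved stays moved. The work goes in short steps, Python scripts to look and compute and a tool call to move; the robot and the scene stay as the last step left them, time stands still between calls to the robot, and variables do not carry over. Pictures are saved under pics/ and viewed, and the job is handed in when it is done.

Besides the shell and the picture viewer there is one more tool, called after "Call:" by a JSON object that holds its "op" and its "data", one argument or row to a line. servo_tool: Moves the arm, as the interface text tells. Its arguments: {"type":"object","properties":{"targets":{"type":"array","items":{"type":"array","items":{"type":"array","items":{"type":"number"}}}},"grip_force":{"type":"number"}},"required":["targets"]}

```bash
ls; mkdir -p pics; python3 - <<'E'
from station import env
import cv2,numpy as np
o=env.get_obs();print({k:np.round(v,3) for k,v in o.items()})
for n in ["top","side"]:
    im=env.camera(n);cv2.imwrite(f"pics/{n}0.png",im[:,:,::-1])
    p=env.camera_params(n);print(n,p)
print(env.camera_params("wrist"))
E
```

```text
pics
{'clock': np.float64(0.0), 'joint_positions': array([ 0.901,  0.159,  1.598, -0.   ,  1.386, -0.21 ]), 'joint_velocities': array([ 0.   , -0.001,  0.001,  0.001, -0.001, -0.   ]), 'tau': array([ 1.0000e-03, -3.8557e+01, -3.2211e+01,  7.0000e-02,  3.8000e-02,
       -0.0000e+00]), 'position': array([254.909, 514.9  , 301.726]), 'ee_rot': array([-0.865,  1.394,  0.864]), 'force': array([-0.168,  0.2  ,  0.707]), 'torque': array([-0.007, -0.043, -0.019]), 'grip_width': np.float64(91.776)}
top {'camera_matrix': array([[411.11756811,   0.        , 275.08063344],
       [  0.        , 411.11756811, 210.32957165],
       [  0.        ,   0.        ,   1.        ]]), 'position': array([363.50212931, -74.9919026 , 990.11885545]), 'attitude': array([-2.11258807,  2.1129154 , -0.20643292])}
side {'camera_matrix': array([[425.72937235,   0.        , 278.85127671],
       [  0.        , 425.72937235, 203.71952895],
       [  0.        ,   0.        ,   1.        ]]), 'position': array([ 338.19879199, -836.50270103,  960.03147851]), 'attitude': array([-2.3937379 ,  0.35443439, -0.14055133])}
{'camera_matrix': array([[370.76324223,   0.        , 282.00644605],
       [  0.        , 370.76324223, 211.79234691],
       [  0.        ,   0.        ,   1.        ]]), 'tool_from_camera': array([[ 7.24489879e-05, -2.75953643e-01,  9.61170943e-01,
        -8.23844569e+01],
       [-1.89695944e-04, -9.61170932e-01, -2.75953625e-01,
         7.80660574e+01],
       [ 9.99999979e-01, -1.62337669e-04, -1.21983148e-04,
        -1.02090926e+00],
       [ 0.00000000e+00,  0.00000000e+00,  0.00000000e+00,
         1.00000000e+00]])}
```

View pics/top0.png

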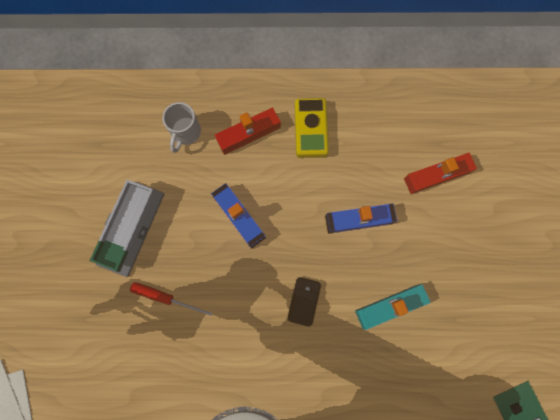

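View pics/side0.png

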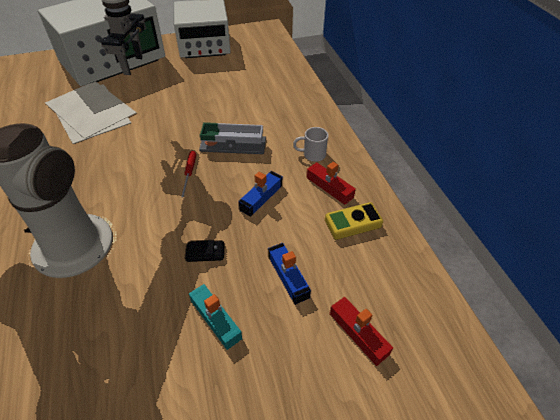

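Top picture: blue loggers at (239,215) and (361,218), which are the two meant. The red ones at (248,131) and (440,173) and the turquoise one at (394,307) are look-alikes to leave alone. The rocker is at (127,228) with its green end at (108,256). Next I'll get silhouettes and fit the poses.

```bash
cat > h.py <<'E'
import numpy as np,cv2
from scipy.spatial.transform import Rotation as R
from station import env
def cam(n):
    p=env.camera_params(n);return p["camera_matrix"],p["position"],R.from_rotvec(p["attitude"]).as_matrix()
def proj(P,c):
    K,t,A=c;q=(np.atleast_2d(P)-t)@A;q=q@K.T;return q[:,:2]/q[:,2:]
def back(uv,z,c):
    K,t,A=c;d=A@np.linalg.solve(K,[uv[0],uv[1],1]);return t+d*(z-t[2])/d[2]
def box(cx,cy,cz,lx,ly,lz):
    return np.array([[cx+a*lx/2,cy+b*ly/2,cz+e*lz/2] for a in(-1,1) for b in(-1,1) for e in(-1,1)])
LOG=[box(0,0,20,160,44,40),box(0,0,81,22,30,30),box(0,0,50,22,20,36)]
def render(parts,pose,c):
    m=np.zeros((420*4,560*4),np.uint8);r=R.from_euler('z',pose[2]).as_matrix()
    for b in parts:
        w=b@r.T+[pose[0],pose[1],0]
        h=cv2.convexHull((proj(w,c)*4+1.5).round().astype(np.int32)) ;cv2.fillConvexPoly(m,h,1)
    return cv2.resize(m.astype(np.float32),(560,420),interpolation=cv2.INTER_AREA)
def wristcam(o):
    p=env.camera_params("wrist");T=p["tool_from_camera"];Rt=R.from_rotvec(o["ee_rot"]).as_matrix()
    return p["camera_matrix"],o["position"]+Rt@T[:3,3],Rt@T[:3,:3]
E
python3 - <<'E'
from h import *
from scipy.optimize import minimize
import pickle
S={}
for n in ["top","side"]:
    env.camera(n)
    for th in ["stick_1_mid","seat","rocker"]:
        try:
            r=env.silhouettes(th,n)
        except Exception as e: print(th,e);continue
        S[n,th]=r
        for d in r: print(n,th,round(d["confidence"],2),d["box"],d["mask"].sum())
pickle.dump(S,open("s.pkl","wb"))
print(env.get_obs()["clock"])
E
```

```text
top stick_1_mid 0.66 [323.6, 205.7, 71.0, 26.1] 1413
top seat 0.88 [90.3, 182.5, 63.6, 84.5] 2920
top rocker 0.66 [91.2, 180.7, 63.7, 90.4] 2834
side stick_1_mid 0.91 [265.5, 241.4, 46.8, 65.0] 1335
side stick_1_mid 0.7 [282.5, 252.0, 14.0, 18.1] 167
side seat 0.75 [199.6, 121.0, 64.0, 24.0] 1170
side rocker 0.76 [200.3, 122.4, 66.3, 20.0] 1080
0.5
```

```bash
python3 - <<'E'
import cv2,numpy as np
a=cv2.imread("pics/top0.png")
c=cv2.resize(a[170:285,80:280],(800,460),interpolation=cv2.INTER_CUBIC);cv2.imwrite("pics/c1.png",c)
b=cv2.imread("pics/side0.png")
c=cv2.resize(b[110:310,180:380],(600,600),interpolation=cv2.INTER_CUBIC);cv2.imwrite("pics/c2.png",c)
E
```

```text
(no output)
```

View pics/c1.png

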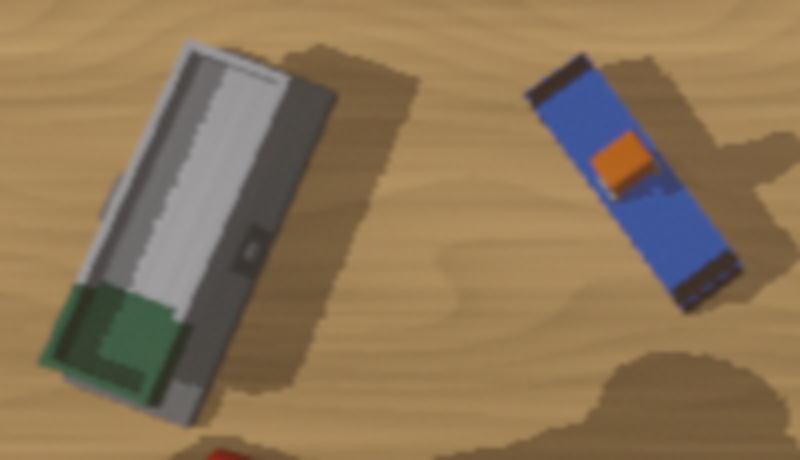

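View pics/c2.png

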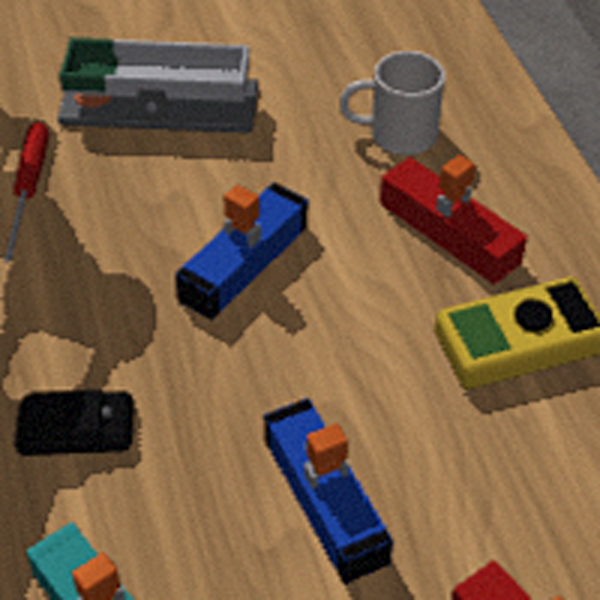

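```bash
cat > fit.py <<'E'
from h import *
from scipy.optimize import minimize
def bar_mask(im,seed,rad=70):
    a=im.astype(int);r,g,b=a[...,0],a[...,1],a[...,2]
    m=((b>r-8)&(b>25)&(g<150))|((a.max(2)<60)&(r-b<14))|((r>150)&(b<60)&(g<120))|((b>r-8))
    m=m.astype(np.uint8)
    yy,xx=np.mgrid[:420,:560];m[(xx-seed[0])**2+(yy-seed[1])**2>rad**2]=0
    m=cv2.morphologyEx(m,cv2.MORPH_CLOSE,np.ones((3,3)))
    n,l=cv2.connectedComponents(m);return (l==l[seed[1],seed[0]]).astype(np.uint8)
def fit(views,p0,parts=LOG):
    # views: list of (mask,cam)
    def f(p):
        e=0
        for m,c in views: e+=np.abs(render(parts,p,c)-m).sum()
        return e
    best=None
    for d in(-.1,0,.1):
        s=minimize(f,[p0[0],p0[1],p0[2]+d],method="Nelder-Mead",options=dict(initial_simplex=np.array([[p0[0],p0[1],p0[2]+d],[p0[0]+8,p0[1],p0[2]+d],[p0[0],p0[1]+8,p0[2]+d],[p0[0],p0[1],p0[2]+d+.08]]),xatol=.02,fatol=.2))
        if best is None or s.fun<best.fun: best=s
    return best.x,best.fun
E
python3 - <<'E'
from fit import *
T=cv2.imread("pics/top0.png")[:,:,::-1];S=cv2.imread("pics/side0.png")[:,:,::-1]
ct,cs=cam("top"),cam("side")
for name,a,b,seed,seed2 in [("A",(219,189),(255,240),(225,204),(268,187)),("B",(330,221),(391,214),(345,219),(279,257))]:
    A,B=back(a,40,ct),back(b,40,ct);m=(A+B)/2;yaw=np.arctan2(*(B-A)[1::-1])
    mt=bar_mask(T,seed,60);ms=bar_mask(S,seed2,60)
    print(name,m,yaw,np.linalg.norm(A-B),mt.sum(),ms.sum())
    for v in ([(mt,ct)],[(ms,cs)],[(mt,ct),(ms,cs)]): print(fit(v,[m[0],m[1],yaw]))
    p=fit([(mt,ct),(ms,cs)],[m[0],m[1],yaw])[0]
    o=T.copy();o[mt>0]=o[mt>0]//2+[0,127,0];r=render(LOG,p,ct)>.5
    s=S.copy();r2=render(LOG,p,cs)>.5
    for im,mm in((o,r),(s,r2)):
        cc,_=cv2.findContours(mm.astype(np.uint8),cv2.RETR_EXTERNAL,cv2.CHAIN_APPROX_NONE);cv2.drawContours(im,cc,-1,(255,0,255),1)
    s[ms>0]=s[ms>0]//2+[0,127,0]
    x,y=seed;x2,y2=seed2
    V=np.hstack([cv2.resize(o[y-60:y+60,x-60:x+60],(400,400)),cv2.resize(s[y2-60:y2+60,x2-60:x2+60],(400,400))])
    cv2.imwrite(f"pics/fit{name}.png",np.ascontiguousarray(V[:,:,::-1]))
# rocker rim
px=[(126.75,180.5),(152.5,188.75),(90,260.5),(118,271.25)]
P=[back(q,66,ct) for q in px]
c=sum(P)/4;d=(P[2]+P[3]-P[0]-P[1])/2;w=(P[0]-P[1]+P[2]-P[3])/2
print("rocker",c,np.linalg.norm(d),np.linalg.norm(w),np.arctan2(d[1],d[0]), np.arctan2(w[1],w[0]))
E
python3 -c "
import cv2,numpy as np
cv2.imwrite('pics/fitAB.png',cv2.resize(np.vstack([cv2.imread('pics/fit%s.png'%k) for k in 'AB']),(600,600)))"
```

```text
A [548.04391165  21.36273922  40.        ] -2.5227673826445205 150.28628309007843 1125 945
(array([555.10180703,  24.48399202,  -2.50182419]), np.float64(232.9375))
(array([546.16338558,  20.37628401,  -2.50480819]), np.float64(142.8125))
(array([547.98197404,  19.97930332,  -2.5003582 ]), np.float64(403.6875))
B [ 539.87793097 -269.47865444   40.        ] -1.4557028004187096 144.6296560549724 1239 1190
(array([ 541.57212792, -267.86421455,   -1.42105347]), np.float64(236.5))
(array([ 539.78256674, -271.74322726,   -1.43184522]), np.float64(159.875))
(array([ 541.09405208, -271.55734059,   -1.43006248]), np.float64(441.875))
rocker [519.31310882 280.22070617  66.        ] 199.65711881509054 66.82731643701378 2.796994378222465 1.2366618817698696
```

View pics/fitAB.png

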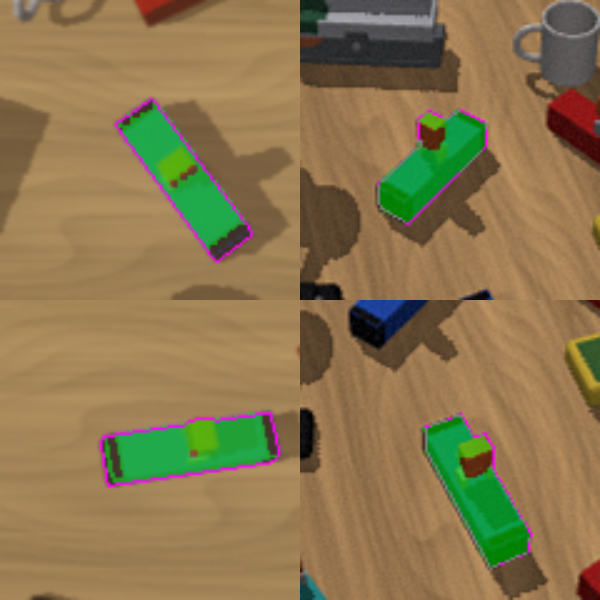

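Both fits agree with the pictures (overlays match): logger A is at (548, 20) with yaw −2.50, logger B at (541, −271.5) with yaw −1.43. The seat is near (519, 280), green direction 2.80; the measured rim is 199.7 × 66.8 against 202 × 66 expected. I'll work out a move over A next.

```bash
cat >> h.py <<'E'
def goal(pos,yaw,o=None):
    """tool down, tool z along yaw; prints turn, shift(m) in tool axes, joint1/6 forecast"""
    o=o or env.get_obs();Rt=R.from_rotvec(o["ee_rot"]).as_matrix()
    x=np.array([0,0,-1.]);z=np.array([np.cos(yaw),np.sin(yaw),0]);y=np.cross(z,x)
    G=np.column_stack([x,y,z]);t=R.from_matrix(Rt.T@G).as_rotvec();s=Rt.T@(np.array(pos)-o["position"])/1000
    return t.round(4),s.round(4)
def toolyaw(o):
    z=R.from_rotvec(o["ee_rot"]).as_matrix()[:,2];return np.arctan2(z[1],z[0])
E
python3 - <<'E'
from h import *
o=env.get_obs();print("toolyaw",toolyaw(o),o["joint_positions"][[0,5]])
for y in(-2.50,-2.50+np.pi): print(y,goal([548,20,240],y))
E
```

```text
toolyaw 1.1110178629782708 [ 0.90091444 -0.21010364]
-2.5 (array([-2.6722e+00,  0.0000e+00, -1.0000e-04]), array([ 0.0627, -0.4822, -0.3139]))
0.6415926535897931 (array([ 0.4694, -0.    , -0.    ]), array([ 0.0627, -0.4822, -0.3139]))
```

Call:
{"op": "servo_tool", "data": {
  "targets": [
    [[0.05,0,0,0.006,-0.048,-0.031,1],[0.1,0,0,0.013,-0.096,-0.063,1],[0.15,0,0,0.019,-0.145,-0.094,1],[0.2,0,0,0.025,-0.193,-0.126,1],[0.25,0,0,0.031,-0.241,-0.157,1],[0.3,0,0,0.038,-0.289,-0.188,1],[0.35,0,0,0.044,-0.338,-0.22,1],[0.4,0,0,0.05,-0.386,-0.251,1],[0.44,0,0,0.057,-0.434,-0.283,1],[0.469,0,0,0.063,-0.482,-0.314,1],[0.469,0,0,0.063,-0.482,-0.314,1],[0.469,0,0,0.063,-0.482,-0.314,1]]
  ]
}}

```text
clock: 2.0
position: [547.5, 20.3, 239.5]
ee_rot: [-0.502, 1.512, 0.503]
force: [-0.4, 0.0, -0.6]
grip_width: 91.8
```

```bash
python3 - <<'E'
from h import *
o=env.get_obs();im=env.camera("wrist");c=wristcam(o)
print(o["clock"],o["position"],toolyaw(o))
p=(548,20,-2.5)
v=im.copy()
for b in LOG[:2]:
    w=b@R.from_euler('z',p[2]).as_matrix().T+[p[0],p[1],0]
    h=cv2.convexHull(proj(w,c).round().astype(np.int32));cv2.polylines(v,[h],True,(255,0,255),1)
cv2.imwrite("pics/w1.png",np.ascontiguousarray(v[:,:,::-1]));cv2.imwrite("pics/w1raw.png",np.ascontiguousarray(im[:,:,::-1]))
E
```

```text
2.0 [547.47178487  20.27355589 239.52359323] 0.641856591169716
```

View pics/w1.png

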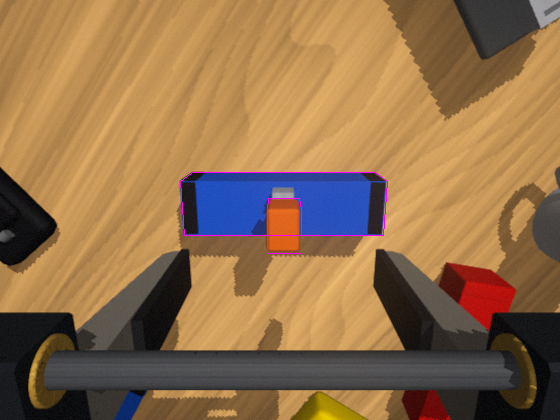

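The wrist picture shows the blue logger's model outline falling exactly on bar A (181–386 px, rows 172–235), with the orange handle at (284,225). I'll descend and grip.

Call:
{"op": "servo_tool", "data": {
  "targets": [
    [[0,0,0,0.03,0,0,1],[0,0,0,0.06,0,0,1],[0,0,0,0.08,0,0,0.6],[0,0,0,0.087,0,0,0],[0,0,0,0.087,0,0,-0.4],[0,0,0,0.087,0,0,-1],[0,0,0,0.087,0,0,-1],[0,0,0,0.087,0,0,-1]]
  ],
  "grip_force": 25
}}

```text
clock: 3.05
position: [547.6, 20.8, 153.2]
ee_rot: [-0.503, 1.511, 0.503]
force: [-0.4, 0.1, 0.5]
grip_width: 34.0
```

Call:
{"op": "servo_tool", "data": {
  "targets": [
    [[0,0,0,0,0,0,-1],[0,0,0,0,0,0,-1],[0,0,0,0,0,0,-1],[0,0,0,0,0,0,-1]]
  ]
}}

```text
clock: 3.55
position: [547.7, 20.7, 153.4]
ee_rot: [-0.503, 1.511, 0.503]
force: [-1.0, -0.7, 2.0]
grip_width: 21.4
```

```bash
python3 - <<'E'
from h import *
o=env.get_obs();print(o["grip_width"],o["position"],o["force"],o["torque"])
E
```

```text
21.449593727440288 [547.69828243  20.70321578 153.41111545] [-1.01555418 -0.66587353  2.01817489] [-0.09936213  0.16707561 -0.0547638 ]
```

Gripped at 21.4 mm, as expected. Now I'll lift slowly by 50 mm and settle.

Call:
{"op": "servo_tool", "data": {
  "targets": [
    [[0,0,0,-0.007,0,0,-1],[0,0,0,-0.014,0,0,-1],[0,0,0,-0.022,0,0,-1],[0,0,0,-0.03,0,0,-1],[0,0,0,-0.04,0,0,-1],[0,0,0,-0.05,0,0,-1],[0,0,0,-0.05,0,0,-1],[0,0,0,-0.05,0,0,-1],[0,0,0,-0.05,0,0,-1],[0,0,0,-0.05,0,0,-1],[0,0,0,-0.05,0,0,-1]]
  ]
}}

```text
clock: 4.92
position: [547.6, 20.7, 203.2]
ee_rot: [-0.503, 1.511, 0.503]
force: [0.3, -0.8, -2.3]
grip_width: 21.8
```

```bash
python3 - <<'E'
from h import *
o=env.get_obs();print(o["clock"],o["grip_width"],o["position"],o["force"],o["torque"])
im=env.camera("wrist");cv2.imwrite("pics/w2.png",np.ascontiguousarray(im[:,:,::-1]))
o=env.get_obs();print(o["force"],o["torque"])
im=env.camera("side");cv2.imwrite("pics/s2.png",cv2.resize(np.ascontiguousarray(im[120:260,190:330,::-1]),(560,560)))
E
```

```text
4.925 21.81400158145996 [547.56951839  20.67999177 203.21445228] [ 0.27892719 -0.83968188 -2.28154711] [-0.07256776 -0.02317508  0.01726869]
[ 0.02936671 -0.26255951 -2.07299749] [-0.0148165  -0.04983584  0.01688451]
```

View pics/w2.png

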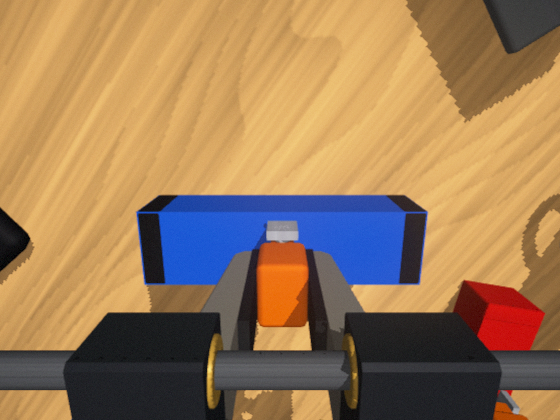

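View pics/s2.png

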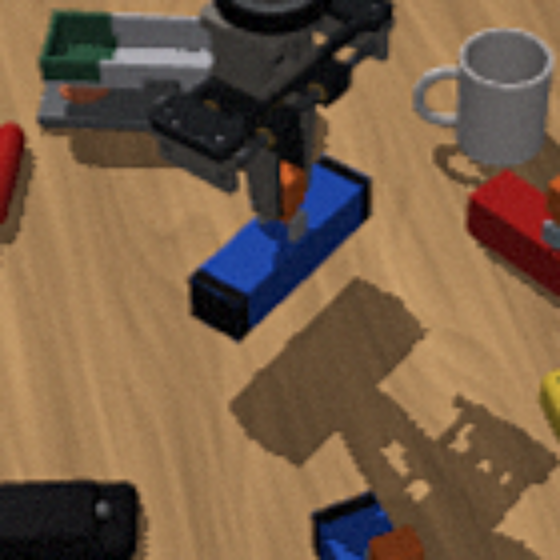

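A hangs level (bar edges at rows 211 and 284 are horizontal) and the load is about 2.5 N, so A is the empty one. I'll set it back where it stood.

Call:
{"op": "servo_tool", "data": {
  "targets": [
    [[0,0,0,0.012,0,0,-1],[0,0,0,0.024,0,0,-1],[0,0,0,0.034,0,0,-1],[0,0,0,0.042,0,0,-1],[0,0,0,0.047,0,0,-1],[0,0,0,0.049,0,0,-1],[0,0,0,0.05,0,0,-1],[0,0,0,0.05,0,0,-1],[0,0,0,0.05,0,0,-0.2],[0,0,0,0.05,0,0,-0.1],[0,0,0,0.05,0,0,0],[0,0,0,0.05,0,0,0]]
  ]
}}

```text
clock: 6.52
position: [547.8, 20.7, 153.5]
ee_rot: [-0.503, 1.511, 0.503]
force: [0.9, -1.0, 0.2]
grip_width: 46.0
```

```bash
python3 - <<'E'
from h import *
o=env.get_obs();print(o["clock"],o["grip_width"],o["position"],o["force"],toolyaw(o))
for y in (-1.43,-1.43+np.pi): print(goal([541,-271,240],y))
E
```

```text
6.525 45.97280756624831 [547.75229675  20.69174934 153.49651397] [ 0.86196457 -0.98591206  0.15722567] 0.6428347064738789
(array([ 2.0728e+00,  1.0000e-03, -4.0000e-04]), array([-0.0865, -0.2295, -0.1802]))
(array([-1.0688e+00,  4.0000e-04,  9.0000e-04]), array([-0.0865, -0.2295, -0.1802]))
```

Call:
{"op": "servo_tool", "data": {
  "targets": [
    [[0,0,0,-0.045,0,0,0.1],[0,0,0,-0.0865,0,0,0.5],[-0.17,0,0,-0.0865,-0.036,-0.028,1],[-0.34,0,0,-0.0865,-0.073,-0.057,1],[-0.51,0,0,-0.0865,-0.109,-0.086,1],[-0.68,0,0,-0.0865,-0.146,-0.114,1],[-0.85,0,0,-0.0865,-0.183,-0.143,1],[-1.0,0,0,-0.0865,-0.214,-0.168,1],[-1.069,0,0,-0.0865,-0.2295,-0.18,1],[-1.069,0,0,-0.0865,-0.2295,-0.18,1],[-1.069,0,0,-0.0865,-0.2295,-0.18,1]]
  ]
}}

```text
clock: 7.9
position: [541.2, -270.0, 239.8]
ee_rot: [-1.312, 1.139, 1.312]
force: [-0.4, 0.5, 0.5]
grip_width: 92.0
```

```bash
python3 - <<'E'
from h import *
o=env.get_obs();im=env.camera("wrist");c=wristcam(o)
print(o["clock"],o["position"],toolyaw(o),o["joint_positions"])
p=(541,-271.5,-1.43)
v=im.copy()
for b in LOG[:2]:
    w=b@R.from_euler('z',p[2]).as_matrix().T+[p[0],p[1],0]
    h=cv2.convexHull(proj(w,c).round().astype(np.int32));cv2.polylines(v,[h],True,(255,0,255),1)
cv2.imwrite("pics/w3.png",np.ascontiguousarray(v[:,:,::-1]))
E
```

```text
7.9 [ 541.20055493 -270.03475802  239.84272966] 1.7111610988895334 [-6.62726081e-01  2.86515583e-01  1.57426881e+00  9.37620006e-04
  1.28072125e+00 -2.37415512e+00]
```

View pics/w3.png

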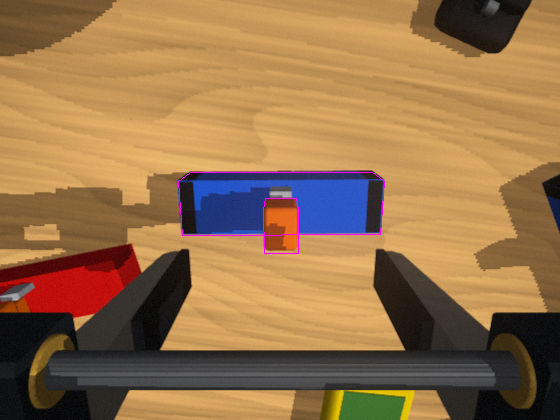

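The overlay again fits B: bar 180–383 px, handle at (281,225). I'll descend 87 mm with a −1 mm correction and grip.

Call:
{"op": "servo_tool", "data": {
  "targets": [
    [[0,0,0,0.03,0,-0.001,1],[0,0,0,0.06,0,-0.001,1],[0,0,0,0.08,0,-0.001,0.6],[0,0,0,0.087,0,-0.001,0],[0,0,0,0.087,0,-0.001,-0.4],[0,0,0,0.087,0,-0.001,-1],[0,0,0,0.087,0,-0.001,-1],[0,0,0,0.087,0,-0.001,-1],[0,0,0,0.087,0,-0.001,-1],[0,0,0,0.087,0,-0.001,-1],[0,0,0,0.087,0,-0.001,-1],[0,0,0,0.087,0,-0.001,-1]]
  ],
  "grip_force": 30
}}

```text
clock: 9.45
position: [541.5, -270.9, 153.0]
ee_rot: [-1.313, 1.138, 1.312]
force: [1.4, -0.3, 1.2]
grip_width: 21.7
```

Call:
{"op": "servo_tool", "data": {
  "targets": [
    [[0,0,0,-0.007,0,0,-1],[0,0,0,-0.014,0,0,-1],[0,0,0,-0.022,0,0,-1],[0,0,0,-0.03,0,0,-1],[0,0,0,-0.04,0,0,-1],[0,0,0,-0.05,0,0,-1],[0,0,0,-0.06,0,0,-1],[0,0,0,-0.06,0,0,-1],[0,0,0,-0.06,0,0,-1],[0,0,0,-0.06,0,0,-1],[0,0,0,-0.06,0,0,-1]]
  ]
}}

```text
clock: 10.82
position: [541.3, -270.8, 212.6]
ee_rot: [-1.312, 1.138, 1.312]
force: [-1.0, 0.7, -5.4]
grip_width: 21.7
```

```bash
python3 - <<'E'
from h import *
o=env.get_obs();print(o["clock"],o["grip_width"],o["position"],o["force"],o["torque"])
im=env.camera("wrist");cv2.imwrite("pics/w4.png",np.ascontiguousarray(im[:,:,::-1]))
E
```

```text
10.825 21.746288099870487 [ 541.33505479 -270.80926103  212.59334128] [-0.97047321  0.71466671 -5.43575   ] [0.16016341 0.05244257 0.05377159]
```

View pics/w4.png

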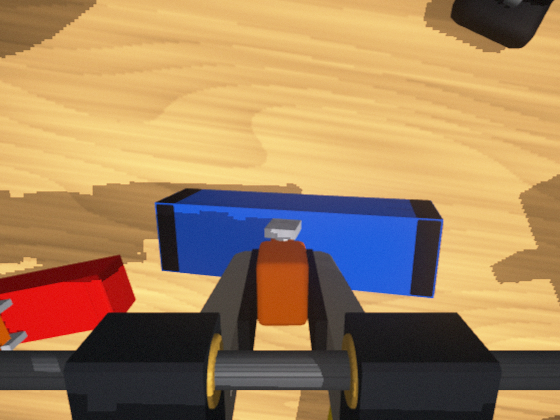

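All three signs agree that B is loaded with its heavy end at tool −z (left in the picture):
- The left cap looks smaller, so it hangs lower.
- The bar has swung to the right.
- The force is −5.4 N and torque Mx is +0.16.

So tool z must point to the plain end, yaw −0.342. I'll carry B to a hover short of the rocker to measure the tray.

```bash
python3 - <<'E'
from h import *
print(goal([476,158,300],2.80-np.pi))
E
```

```text
(array([ 2.0535e+00,  8.0000e-04, -2.0000e-04]), array([-0.0871,  0.0044,  0.4338]))
```

Call:
{"op": "servo_tool", "data": {
  "targets": [
    [[0.06,0,0,-0.04,0,0,-1],[0.18,0,0,-0.087,0,0.02,-1],[0.34,0,0,-0.087,0,0.06,-1],[0.51,0,0,-0.087,0.001,0.105,-1],[0.69,0,0,-0.087,0.001,0.15,-1],[0.87,0,0,-0.087,0.002,0.195,-1],[1.05,0,0,-0.087,0.002,0.24,-1],[1.23,0,0,-0.087,0.003,0.285,-1],[1.41,0,0,-0.087,0.003,0.33,-1],[1.59,0,0,-0.087,0.004,0.37,-1],[1.76,0,0,-0.087,0.004,0.41,-1],[1.92,0,0,-0.087,0.004,0.434,-1]]
  ]
}}

```text
clock: 12.38
position: [475.9, 159.9, 300.0]
ee_rot: [0.167, 1.563, -0.166]
force: [0.1, -0.8, -5.7]
grip_width: 21.7
```

```bash
python3 - <<'E'
from h import *
o=env.get_obs();print(o["position"],toolyaw(o),o["force"],o["torque"],o["joint_positions"])
print(goal([476,158,300],2.80-np.pi))
E
```

```text
[475.89399084 159.94630771 300.0397415 ] -0.21186713219046854 [ 0.07522876 -0.81617064 -5.65356807] [-0.26076339  0.01829341  0.01459627] [ 8.27974077e-02 -3.15346073e-02  1.80151836e+00  6.13074146e-04
  1.37043488e+00  2.94542442e-01]
(array([ 0.1297,  0.0009, -0.001 ]), array([ 0.    , -0.0019,  0.0005]))
```

Call:
{"op": "servo_tool", "data": {
  "targets": [
    [[0.13,0,0,0,-0.002,0,-1],[0.13,0,0,0,-0.002,0,-1],[0.13,0,0,0,-0.002,0,-1],[0.13,0,0,0,-0.002,0,-1],[0.13,0,0,0,-0.002,0,-1],[0.13,0,0,0,-0.002,0,-1]]
  ]
}}

```text
clock: 13.12
position: [475.5, 157.9, 300.1]
ee_rot: [0.269, 1.553, -0.267]
force: [-0.2, -0.3, -5.7]
grip_width: 21.9
```

```bash
python3 - <<'E'
from h import *
o=env.get_obs();im=env.camera("wrist");c=wristcam(o)
print(o["clock"],o["position"],toolyaw(o),o["force"],o["torque"])
cv2.imwrite("pics/w5raw.png",np.ascontiguousarray(im[:,:,::-1]))
p=(519.3,280.2,2.80);v=im.copy()
for b in [box(0,0,56,202,66,20),box(0,0,66,192,56,0)]:
    w=b@R.from_euler('z',p[2]).as_matrix().T+[p[0],p[1],0]
    h=cv2.convexHull(proj(w,c).round().astype(np.int32));cv2.polylines(v,[h],True,(255,0,255),1)
cv2.imwrite("pics/w5.png",np.ascontiguousarray(v[:,:,::-1]))
np.savez("w5.npz",p=o["position"],r=o["ee_rot"])
E
```

```text
13.125 [475.51711439 157.86208722 300.06150168] -0.34179871054995287 [-0.16687726 -0.31909969 -5.65254145] [-0.17698202 -0.0307807   0.06341129]
```

View pics/w5.png

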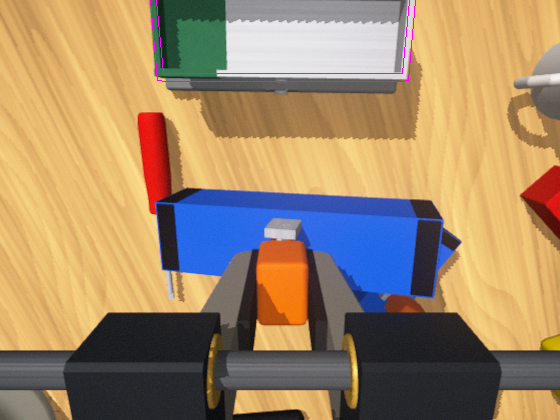

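```bash
python3 - <<'E'
import cv2
a=cv2.imread("pics/w5raw.png")
cv2.imwrite("pics/w5c.png",cv2.resize(a[0:200,100:460],None,fx=2.2,fy=2.2,interpolation=cv2.INTER_CUBIC))
b=cv2.imread("pics/side0.png");cv2.imwrite("pics/s0c.png",cv2.resize(b[115:160,190:275],None,fx=9,fy=9,interpolation=cv2.INTER_CUBIC))
E
```

```text
(no output)
```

View pics/w5c.png

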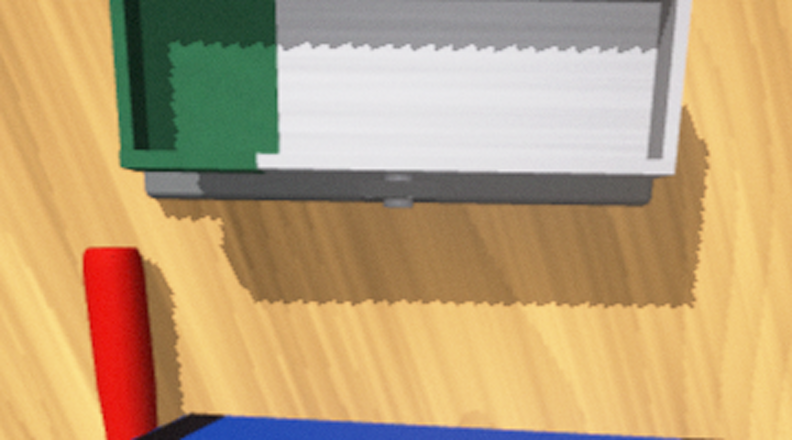

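View pics/s0c.png

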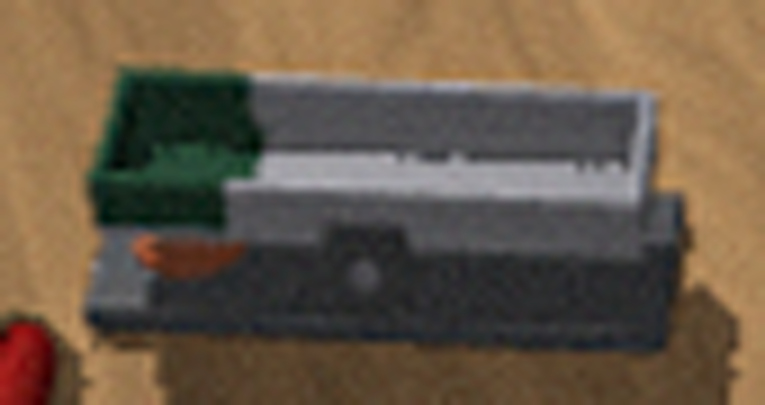

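```bash
python3 - <<'E'
from h import *
from scipy.optimize import least_squares
d=np.load("w5.npz");o=dict(position=d["p"],ee_rot=d["r"]);cw=wristcam(o);ct=cam("top");cs=cam("side")
a,b=back((155,76.2),66,cw),back((406.8,79.6),66,cw);print("wrist corners",a,b,np.linalg.norm(a-b),np.arctan2(*(a-b)[1::-1]))
# corner local: green +x ; near side (toward -y world) ; local y dir at yaw2.8 = (-.335,-.942) -> near side = +y local
GN,PN,GF,PF=[101,33,66],[-101,33,66],[101,-33,66],[-101,-33,66]
obs=[(cw,GN,(155,76.2),2),(cw,PN,(406.8,79.6),2)]
top=[(ct,PF,(126.75,180.5)),(ct,PN,(152.5,188.75)),(ct,GF,(90,260.5)),(ct,GN,(118,271.25))]
side=[(cs,GN,(200,134.8)),(cs,PN,(261.1,137.8)),(cs,GF,(203.3,122.6)),(cs,PF,(262.8,125.2))]
def res(p,ob):
    r=R.from_euler('z',p[2]).as_matrix();out=[]
    for e in ob: out+=list((proj(r@np.array(e[1])+[p[0],p[1],0],e[0])[0]-e[2]))
    return out
for n,ob in(("wrist",obs),("top",top),("side",side),("all",obs+obs+top+side)):
    s=least_squares(res,[519,280,2.8],args=(ob,));print(n,s.x,np.round(s.fun,1))
E
```

```text
wrist corners [412.7117411  286.01419478  66.        ] [602.77176667 215.6339482   66.        ] 202.67262377772457 2.786944169327478
wrist [519.20935388 281.79689402   2.78693813] [ 0.4 -0.  -0.4 -0. ]
top [519.40581973 280.20359347   2.79885736] [ 0.  -1.   0.3 -0.1  0.4  0.9 -0.7  0.1]
side [518.93913409 280.64978915   2.78064226] [-0.3  0.2  0.  -0.   0.1 -0.1  0.2 -0.1]
all [519.21227327 281.62443301   2.78771856] [ 0.5  0.3 -0.3  0.1  0.5  0.3 -0.3  0.1 -0.1 -0.9  0.   0.3 -0.6  0.6
 -1.9  0.2 -0.2  0.1  0.1 -0.4  0.  -0.2  0.1 -0.4]
```

Seat fused: (519.2, 281.5), yaw 2.787; the views agree within 1.5 mm, and the wrist-measured length is 202.7 against 202. I'll aim the grip 9 mm towards green, at (510.8, 284.6), with tool yaw −0.355, hovering at TCP z 245.

```bash
python3 - <<'E'
from h import *
print(goal([510.8,284.6,245],2.787-np.pi))
E
```

```text
(array([ 0.0128,  0.0009, -0.0011]), array([ 0.0552,  0.1311, -0.0093]))
```

Call:
{"op": "servo_tool", "data": {
  "targets": [
    [[0.004,0,0,0,0.02,-0.002,-1],[0.008,0,0,0,0.045,-0.004,-1],[0.013,0.001,-0.001,0,0.07,-0.006,-1],[0.013,0.001,-0.001,0.01,0.095,-0.009,-1],[0.013,0.001,-0.001,0.02,0.115,-0.009,-1],[0.013,0.001,-0.001,0.035,0.128,-0.009,-1],[0.013,0.001,-0.001,0.048,0.131,-0.009,-1],[0.013,0.001,-0.001,0.055,0.131,-0.009,-1],[0.013,0.001,-0.001,0.055,0.131,-0.009,-1],[0.013,0.001,-0.001,0.055,0.131,-0.009,-1],[0.013,0.001,-0.001,0.055,0.131,-0.009,-1]]
  ]
}}

```text
clock: 14.55
position: [511.4, 284.2, 246.0]
ee_rot: [0.279, 1.552, -0.278]
force: [0.5, 0.0, -5.4]
grip_width: 21.4
```

```bash
python3 - <<'E'
from h import *
o=env.get_obs();im=env.camera("wrist")
print(o["clock"],o["position"],toolyaw(o),o["force"],o["torque"]);print(goal([510.8,284.6,245],2.787-np.pi))
cv2.imwrite("pics/w6.png",np.ascontiguousarray(im[:,:,::-1]))
im=env.camera("side");cv2.imwrite("pics/s6.png",cv2.resize(np.ascontiguousarray(im[70:170,170:300,::-1]),(780,600)))
E
```

```text
14.55 [511.35550655 284.21590768 245.9846703 ] -0.35519039056298196 [ 0.46348428  0.04953716 -5.38797851] [-0.08893584 -0.06690275  0.02644007]
(array([-0.0004,  0.0008, -0.0008]), array([ 0.0009,  0.0001, -0.0006]))
```

View pics/w6.png

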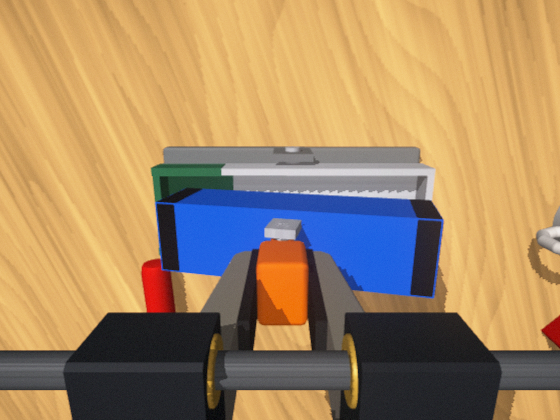

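View pics/s6.png

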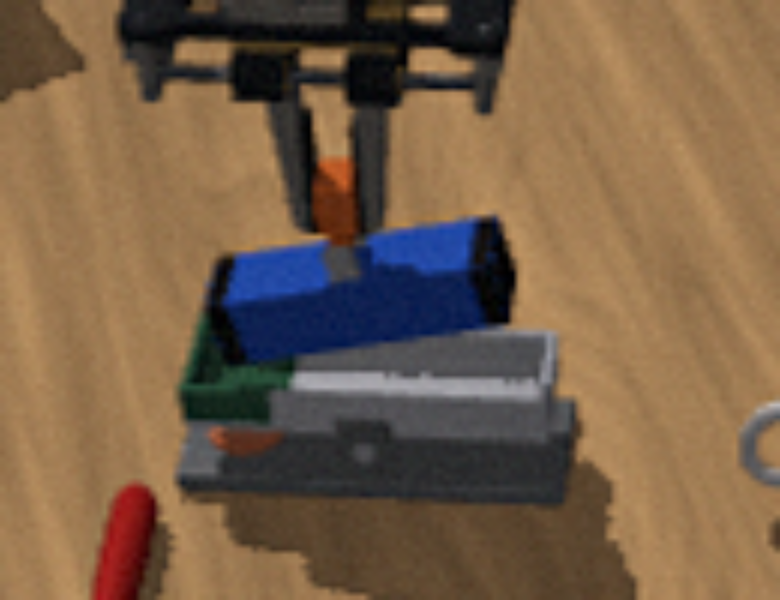

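The logger hangs heavy end low over the green end, above the tray (side view). Before lowering I'll check the sideways alignment with a model overlay.

```bash
python3 - <<'E'
from h import *
o=env.get_obs();c=wristcam(o);im=cv2.imread("pics/w6.png");Rt=R.from_rotvec(o["ee_rot"]).as_matrix()
def draw(b_local_w,col):
    h=cv2.convexHull(proj(b_local_w,c).round().astype(np.int32));cv2.polylines(im,[h],True,col,1)
# frame g: x green dir, z up, y
yaw=toolyaw(o)+np.pi;G=R.from_euler('z',yaw).as_matrix()
pin=o["position"]-[0,0,101.2]
bar=box(0,0,-32,160,44,40)@R.from_euler('y',0.22).as_matrix().T
draw(bar@G.T+pin,(255,0,255))
S=R.from_euler('z',2.787).as_matrix()
draw(box(0,0,66,202,66,0)@S.T+[519.2,281.5,0],(0,255,255));draw(box(0,0,66,192,56,0)@S.T+[519.2,281.5,0],(0,255,255))
cv2.imwrite("pics/w6o.png",cv2.resize(im[120:330,130:460],None,fx=2.3,fy=2.3))
E
```

```text
(no output)
```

View pics/w6o.png

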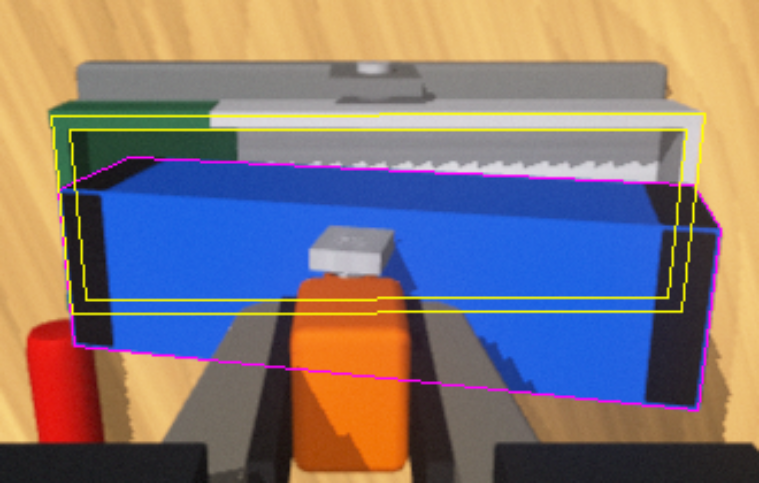

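```bash
python3 - <<'E'
import cv2
a=cv2.imread("pics/w6.png")
cv2.imwrite("pics/w6z.png",cv2.resize(a[140:210,145:275],(780,420),interpolation=cv2.INTER_NEAREST))
E
```

```text
(no output)
```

View pics/w6z.png

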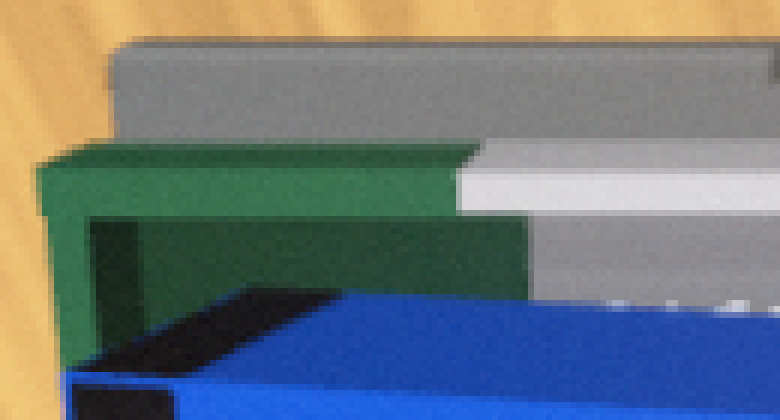

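Alignment is within about 1 mm (far rim at row 168 against 170 in the model). I'll lower to just above contact, then slowly.

Call:
{"op": "servo_tool", "data": {
  "targets": [
    [[0,0,0,0.01,0.0005,0,-1],[0,0,0,0.02,0.0005,0,-1],[0,0,0,0.026,0.0005,0,-1],[0,0,0,0.029,0.0005,0,-1],[0,0,0,0.032,0.0005,0,-1],[0,0,0,0.034,0.0005,0,-1],[0,0,0,0.036,0.0005,0,-1],[0,0,0,0.038,0.0005,0,-1],[0,0,0,0.04,0.0005,0,-1],[0,0,0,0.04,0.0005,0,-1]]
  ]
}}

```text
clock: 15.9
position: [511.4, 284.8, 205.6]
ee_rot: [0.279, 1.552, -0.278]
force: [-0.0, 1.2, -4.2]
grip_width: 22.0
```

```bash
python3 - <<'E'
from h import *
o=env.get_obs();im=env.camera("wrist")
print(o["clock"],o["position"],toolyaw(o),o["force"],o["torque"])
im2=env.camera("side")
V=np.hstack([cv2.resize(im[100:340,120:470],(440,302)),cv2.resize(im2[80:170,180:290],(360,302))])
cv2.imwrite("pics/v7.png",np.ascontiguousarray(V[:,:,::-1]))
E
```

```text
15.9 [511.40167278 284.8474428  205.63868741] -0.3549630554750661 [-0.01292205  1.21038225 -4.21365751] [-0.0109185   0.12832338  0.01427215]
```

View pics/v7.png

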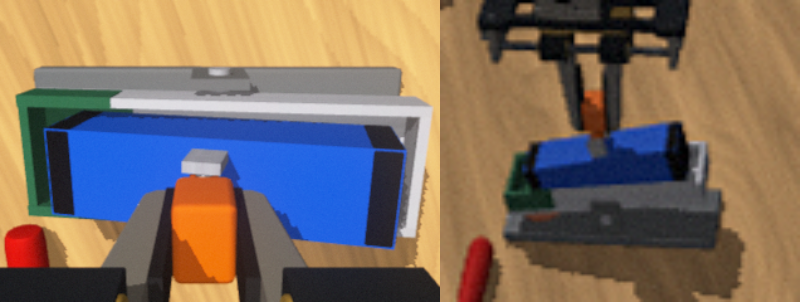

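The logger is inside the walls, its heavy end is on the green end, and the tray has tipped green-down. I'll continue the last 7 mm.

Call:
{"op": "servo_tool", "data": {
  "targets": [
    [[0,0,0,0.0015,0,0,-1],[0,0,0,0.003,0,0,-1],[0,0,0,0.0045,0,0,-1],[0,0,0,0.006,0,0,-1],[0,0,0,0.007,0,0,-1],[0,0,0,0.007,0,0,-1],[0,0,0,0.007,0,0,-1]]
  ]
}}

```text
clock: 16.88
position: [511.5, 284.9, 198.9]
ee_rot: [0.279, 1.552, -0.278]
force: [1.5, 0.5, -1.9]
grip_width: 21.9
```

```bash
python3 - <<'E'
from h import *
o=env.get_obs();im=env.camera("wrist")
print(o["clock"],o["position"],toolyaw(o),o["force"],o["torque"])
im2=env.camera("side")
V=np.hstack([cv2.resize(im[100:340,120:470],(440,302)),cv2.resize(im2[80:170,180:290],(360,302))])
cv2.imwrite("pics/v8.png",np.ascontiguousarray(V[:,:,::-1]))
E
```

```text
16.875 [511.49927445 284.89273198 198.88520496] -0.3550331205060872 [ 1.47242455  0.4911683  -1.87075962] [-0.08705678 -0.10837446 -0.00800607]
```

View pics/v8.png

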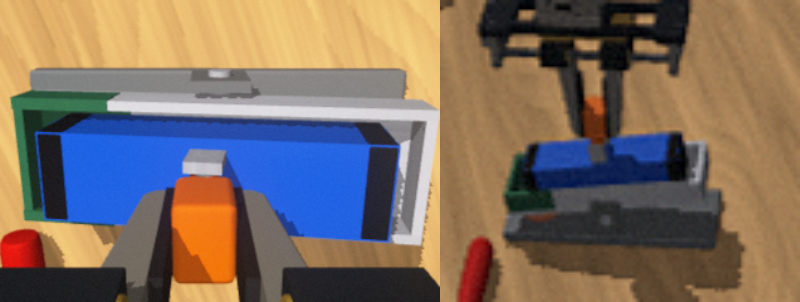

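Call:
{"op": "servo_tool", "data": {
  "targets": [
    [[0,0,0,0.001,0,0,-1],[0,0,0,0.0015,0,0,-1],[0,0,0,0.0015,0,0,-1]]
  ]
}}

```text
clock: 17.35
position: [511.7, 285.1, 198.6]
ee_rot: [0.279, 1.551, -0.277]
force: [-1.9, -0.5, 4.8]
grip_width: 21.9
```

```bash
python3 - <<'E'
from h import *
o=env.get_obs()
print(o["clock"],o["position"],o["force"],o["torque"])
E
```

```text
17.35 [511.71862996 285.06262273 198.5764143 ] [-1.94355291 -0.48629049  4.7750993 ] [-0.27930608  0.3865717   0.02984021]
```

Seated: the force went from −1.9 N to +4.8 N over the last half millimetre. I'll ease up slightly and open.

Call:
{"op": "servo_tool", "data": {
  "targets": [
    [[0,0,0,-0.001,0,0,-1],[0,0,0,-0.001,0,0,-0.6],[0,0,0,-0.001,0,0,-0.4],[0,0,0,-0.001,0,0,-0.2],[0,0,0,-0.001,0,0,0.1],[0,0,0,-0.001,0,0,0.4],[0,0,0,-0.001,0,0,0.8],[0,0,0,-0.001,0,0,0.8],[0,0,0,-0.001,0,0,0.8]]
  ]
}}

```text
clock: 18.48
position: [511.7, 285.0, 199.6]
ee_rot: [0.279, 1.551, -0.278]
force: [-0.0, 0.1, -0.7]
grip_width: 82.6
```

Call:
{"op": "servo_tool", "data": {
  "targets": [
    [[0,0,0,-0.01,0,0,0.8],[0,0,0,-0.03,0,0,0.8],[0,0,0,-0.06,0,0,0.8],[0,0,0,-0.1,0,0,0.8],[0,0,0,-0.1,-0.04,0,0.8],[0,0,0,-0.1,-0.09,0,0.8],[0,0,0,-0.1,-0.14,0,0.8],[0,0,0,-0.1,-0.14,0,0.8],[0,0,0,-0.1,-0.14,0,0.8]]
  ]
}}

```text
clock: 19.6
position: [463.3, 154.0, 300.2]
ee_rot: [0.28, 1.55, -0.277]
force: [0.3, -0.3, -0.3]
grip_width: 82.9
```

```bash
python3 - <<'E'
from h import *
o=env.get_obs();print(o["clock"],o["position"],o["force"],o["grip_width"])
im=env.camera("wrist");im2=env.camera("side");t=env.camera("top")
cv2.imwrite("pics/w9.png",np.ascontiguousarray(im[:,:,::-1]))
cv2.imwrite("pics/s9.png",np.ascontiguousarray(im2[:,:,::-1]));cv2.imwrite("pics/t9.png",np.ascontiguousarray(t[:,:,::-1]))
cv2.imwrite("pics/s9c.png",cv2.resize(np.ascontiguousarray(im2[100:220,180:310,::-1]),(650,600)))
E
```

```text
19.6 [463.29800288 154.01383431 300.19044776] [ 0.33556991 -0.25464599 -0.25576669] 82.94280147823649
```

View pics/s9c.png

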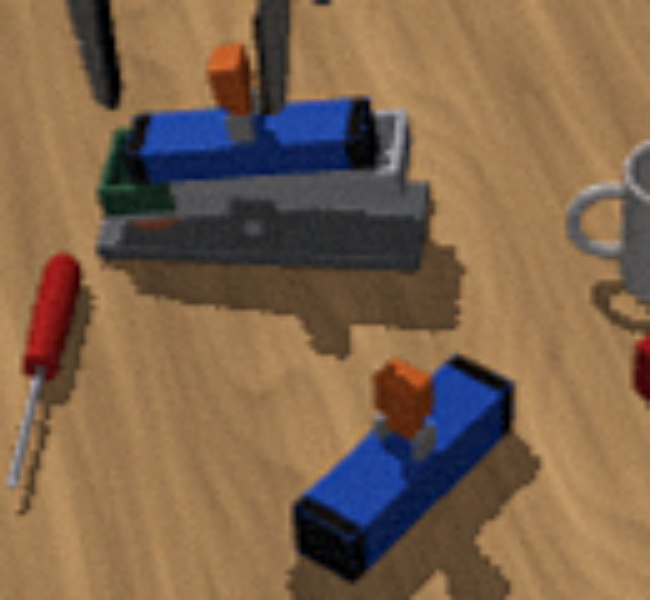

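View pics/t9.png

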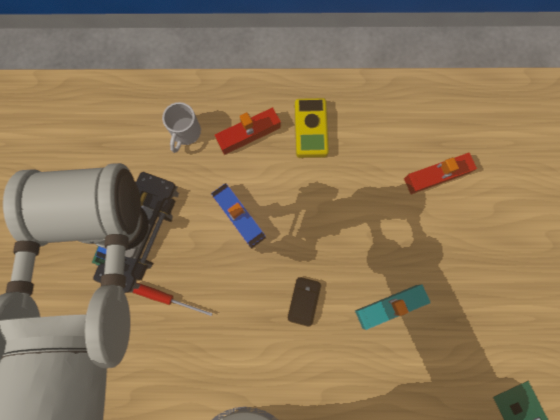

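View pics/w9.png

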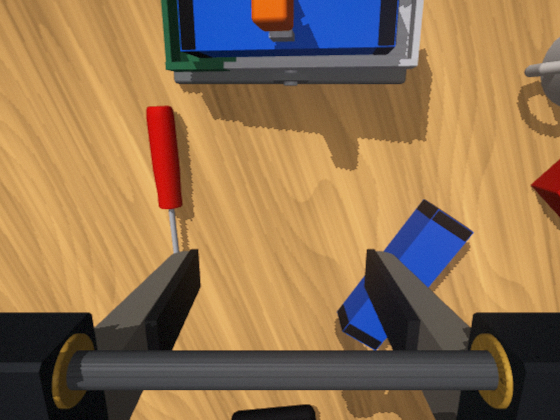

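The logger lies inside the tray, tipped green-down, and the empty logger stands at its old spot. One last model overlay, plus a check of the bystanders.

```bash
python3 - <<'E'
from h import *
im=cv2.imread("pics/s9.png");c=cam("side")
S=R.from_euler('z',2.787).as_matrix();t=np.array([519.2,281.5,36])
big=cv2.resize(im[105:165,190:280],None,fx=8,fy=8,interpolation=cv2.INTER_CUBIC)
def draw(b,col,tilt=.14):
    w=b@R.from_euler('y',tilt).as_matrix().T@S.T+t
    h=cv2.convexHull(((proj(w,c)-[190,105])*8+3.5).round().astype(np.int32));cv2.polylines(big,[h],True,col,1)
draw(box(0,0,20,202,66,20),(0,255,255));draw(box(0,0,30,160,44,40),(255,0,255))
cv2.imwrite("pics/s9o.png",big)
a,b=cv2.imread("pics/side0.png").astype(int),im.astype(int)
d=(np.abs(a-b).max(2)>60)
for n,(x0,y0,x1,y1) in dict(mug=(290,125,332,162),meter=(322,200,385,240),driver=(178,148,200,195),mouse=(183,237,228,265),A=(236,170,286,215)).items(): print(n,d[y0:y1,x0:x1].mean().round(3))
print(env.get_obs()["clock"])
E
```

```text
mug 0.0
meter 0.0
driver 0.528
mouse 0.056
A 0.015
19.75
```

View pics/s9o.png

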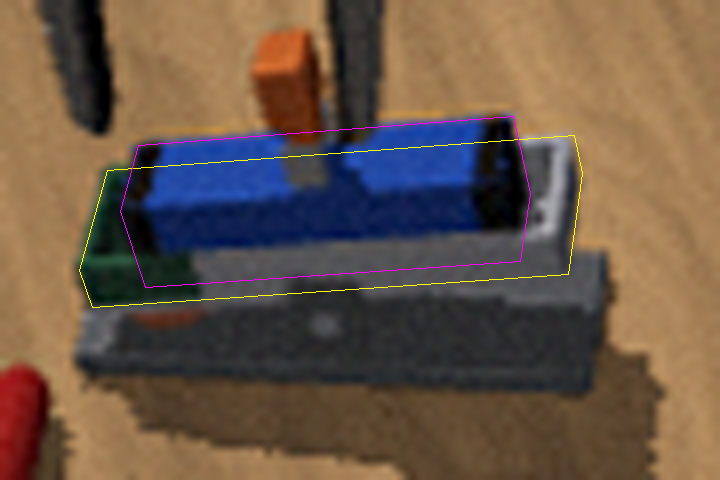

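Tray and logger outlines match a tilt of 0.14 (the stop), with the logger flat in the tray. The driver difference looks like a changed shadow: in the top view its tip is still at (213,314). Handing in.

```bash
python3 - <<'E'
from station import env
print(env.sign_off())
E
```

```text
the job is handed in; nothing more can be done
None
```

The loaded logger now lies in the rocker with its heavy end at the green end, the green end is down at its stop, and the job is handed in at about 19.8 s of the 58 s.

- **Finding the loaded logger:** I lifted both by their handles. The one near (548, 20) hung level at about 2.5 N, so it is the empty one and I set it back where it stood. The one near (541, −271) tilted and pulled about 5.5 N. Its tilt, swing and wrist torque all pointed to the same heavy end.
- **Placing it:** I lowered it heavy end first, so in every view I took the tray only tipped green-down. The arm pressed with at most about 5 N at the end of any move, and was clear of everything at hand-in.
- **Last checks:** The side view matches a tray tilt of about 0.14 rad with the logger flat inside the walls. The empty logger stands in its old place, and the mug and meter show no change.
- **Check that disagreed:** The before/after comparison flagged the screwdriver (53 % of pixels changed) and the mouse slightly (6 %). I put this down to the arm's shadow having moved, because the screwdriver's tip and the mouse appear at the same place in the top view as before.

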